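# Brake lever check on two trolley handles

### The job

Check the two trolley brake handles on the bench: with the fingertips or the outside of the fingers, gently press the left lever (as the robot sees it) in as far as it goes and keep it there for a moment, let it spring back, then do the same with the right lever. One lever stops well short of its bar and is sound; reject the other, whose lever comes right in to the bar, by pushing the tag at the end of that handle fully in, away from the robot. Pinch nothing, leave the sound handle's tag as it is, leave everything else where it stands, and finish clear with both levers released.

Things in the scene. Friction and masses are not known exactly. Their poses are not given: they have to be found in the camera images.
- handle_1: One of two trolley brake handles that look alike, fixed on a bench stand (aluminium base 125 x 230 x 10 mm), slightly turned; either may be the left one. Origin: on the bench below the middle of the posts; x points the way the lever and tag are pushed (away from the robot), y along the bar, z up. The reject tag stands at the -y end on a block: x -87 to -1, y -123 to -97 mm, 62 mm high.
- bar_1 (a point): On the axis of handle_1's black rubber grip bar, 80 mm above the stand's origin; the bar is 28 mm thick (top 94 mm up) and runs along the stand's y from -75 to +100 mm. The lever lies in front of it, pivot at x = -32, y = +75 mm in the stand's frame.
- lever_1 (a joint): Steel lever of handle_1, rad: 0 released, slanting 0.32 rad off the bar; grows as pressed in about its vertical pivot. Springs back (2.4 N at the press point to start, 5.5 N at the bar). Hidden hard stop: sound handle at 0.19, ball end 25 mm short of the bar; worn handle at 0.37, ball end on the bar. Which handle is worn cannot be seen until they are pressed.
- lever_1_press (a point): Point to press on lever_1: middle of the blade's front face, 100 mm from the pivot, moving with it; x is square to the blade, towards the bar, y along it to the pivot. The blade is 10 mm thick, 20 mm tall (75 to 95 mm above the bench) and ends in a 22 mm ball 140 mm from the pivot. Nothing stands in front of it.
- tag_1 (a joint): Reject tag of handle_1, m: 0 is the end of its slide nearest the robot (not rejected; it starts within 4 mm of this), 0.040 pushed fully in, along the stand's own x. An upright steel plate 12 x 22 x 38 mm (z = 63 to 101 mm) that stays where it is left; needs about 1.5 N to move.
- tag_1_push (a point): Point to push on tag_1: middle of the width of its front face, 87 mm above the bench; moves with the tag; x is the way it is pushed.
- handle_2: One of two trolley brake handles that look alike, fixed on a bench stand (aluminium base 125 x 230 x 10 mm), slightly turned; either may be the left one. Origin: on the bench below the middle of the posts; x points the way the lever and tag are pushed (away from the robot), y along the bar, z up. The reject tag stands at the -y end on a block: x -87 to -1, y -123 to -97 mm, 62 mm high.
- bar_2 (a point): On the axis of handle_2's black rubber grip bar, 80 mm above the stand's origin; the bar is 28 mm thick (top 94 mm up) and runs along the stand's y from -75 to +100 mm. The lever lies in front of it, pivot at x = -32, y = +75 mm in the stand's frame.
- lever_2 (a joint): Steel lever of handle_2, rad: 0 released, slanting 0.32 rad off the bar; grows as pressed in about its vertical pivot. Springs back (2.4 N at the press point to start, 5.5 N at the bar). Hidden hard stop: sound handle at 0.19, ball end 25 mm short of the bar; worn handle at 0.37, ball end on the bar. Which handle is worn cannot be seen until they are pressed.
- lever_2_press (a point): Point to press on lever_2: middle of the blade's front face, 100 mm from the pivot, moving with it; x is square to the blade, towards the bar, y along it to the pivot. The blade is 10 mm thick, 20 mm tall (75 to 95 mm above the bench) and ends in a 22 mm ball 140 mm from the pivot. Nothing stands in front of it.
- tag_2 (a joint): Reject tag of handle_2, m: 0 is the end of its slide nearest the robot (not rejected; it starts within 4 mm of this), 0.040 pushed fully in, along the stand's own x. An upright steel plate 12 x 22 x 38 mm (z = 63 to 101 mm) that stays where it is left; needs about 1.5 N to move.
- tag_2_push (a point): Point to push on tag_2: middle of the width of its front face, 87 mm above the bench; moves with the tag; x is the way it is pushed.
- clear_bottle: Clear glass bottle with a blue cap, 56 mm across, 102 mm tall, standing behind the handles. Not part of the job. Origin: centre of its underside.
- red_bottle: Bottle with a red cap, 43 mm across, 84 mm tall, standing behind the handles. Not part of the job. Origin: centre of its underside.
- drop_bottle: Small amber flask, 35 mm across, 72 mm tall, standing behind the handles. Not part of the job. Origin: centre of its underside.
- foam_box: White foam box 99 x 109 x 64 mm, at the left. Not part of the job. Origin: centre of its underside.
- marker_pen: Marker pen 14 x 130 x 14 mm, lying at the left. Not part of the job. Origin: centre of its underside.
- tape: Roll of tape 98 mm across, 20 mm high, lying at the right. Not part of the job. Origin: centre of its underside.

How it is judged:
On the way, in this order (a step that is already met when the one before it is completed fails the run):
1. the left lever is pressed in to its stop with the fingers (((world y of handle_1 above 0 m and (value of joint lever_1 above 0.335 rad and contact force between the fingers and lever_1 above 1 N) and value of joint lever_2 below 0.03 rad) or (world y of handle_2 above 0 m and (value of joint lever_2 above 0.16 rad and contact force between the fingers and lever_2 above 1 N) and value of joint lever_1 below 0.03 rad))), for 0.2 s.
2. the left lever has sprung back and the right lever is pressed in to its stop with the fingers (((world y of handle_1 below 0 m and (value of joint lever_1 above 0.335 rad and contact force between the fingers and lever_1 above 1 N) and value of joint lever_2 below 0.03 rad) or (world y of handle_2 below 0 m and (value of joint lever_2 above 0.16 rad and contact force between the fingers and lever_2 above 1 N) and value of joint lever_1 below 0.03 rad))), for 0.2 s.
3. the tag of the handle whose lever reaches the bar is pushed in (value of joint tag_1 above 0.035 m), for 0.1 s.
At the end, for the whole second after the job is handed in: Both levers released (within 0.03 rad of rest), the tag of the worn handle within 5 mm of fully in, the tag of the sound handle within 10 mm of its near end (value of joint each of lever_1, lever_2 below 0.03 rad and value of joint tag_1 above 0.035 m and value of joint tag_2 below 0.01 m); the robot touches nothing.
It fails at once if a lever is forced (over 40 N) (contact force between the fingers and lever_1 above 40 N or contact force between the fingers and lever_2 above 40 N).
It fails at once if a lever or tag is pinched between the fingers ((contact force between the fingers and lever_1 above 1 N and x of the grasp point in the frame of lever_1_press between -0.004 and 0.014 m and z of the grasp point in the frame of lever_1_press below 0.02 m and y of the grasp point in the frame of lever_1_press between -0.06 and 0.1 m) or (contact force between the fingers and tag_1 above 1 N and x of the grasp point in the frame of tag_1_push between -0.004 and 0.016 m and z of the grasp point in the frame of tag_1_push below 0.02 m and y of the grasp point in the frame of tag_1_push between -0.06 and 0.1 m) or (contact force between the fingers and lever_2 above 1 N and x of the grasp point in the frame of lever_2_press between -0.004 and 0.014 m and z of the grasp point in the frame of lever_2_press below 0.02 m and y of the grasp point in the frame of lever_2_press between -0.06 and 0.1 m) or (contact force between the fingers and tag_2 above 1 N and x of the grasp point in the frame of tag_2_push between -0.004 and 0.016 m and z of the grasp point in the frame of tag_2_push below 0.02 m and y of the grasp point in the frame of tag_2_push between -0.06 and 0.1 m)).
It fails at once if the sound handle's tag is pushed (over 10 mm) (value of joint tag_2 above 0.01 m).
It fails at once if a bystander is moved by more than 20 mm or lifted (distance of any of clear_bottle, red_bottle, drop_bottle, foam_box, marker_pen, tape from where it was at the start of the episode above 0.02 m).
It also fails if it takes over 64 s, if anything falls off the work surface, if the arm or the gripper's body presses on something with over 40 N, if the wrist force passes 120 N, or if a joint passes its speed limit or range.

### The arm

A 6-joint arm with a two-finger parallel gripper is mounted at the origin on a cart in front of the work surface, level with it; the furniture and walls round the work are solid. World frame = base frame: x ahead of the robot, y to its left, z up, the work surface at z = 0. Lengths are in m, angles in rad, forces in N, time in s.
With the tool pointing down it reaches from about 0.35 to 0.925 m from the base axis. Payload 6.4 kg.
Tool frame: the origin (TCP) lies between the finger pads; the fingertips stand 11 mm ahead of it and the grasp point (between the pads) lies 8 mm behind it; x points along the fingers, z is the direction in which the jaws open and shut, and the axes are right-handed (so a half turn about x gives the same grasp; the last joint's range is limited). The gripper opens to 85 mm and grips with 20 to 120 N. Pads are 22 mm wide; open, the fingers measure 114 mm over their backs; the gripper's body (76 mm by 85 mm) begins 54 mm behind the grasp point. The pads swing forward as they close: fully open they stand 13 mm farther back than shut.
Start: joints at [-1.496, 0.245, 1.558, -0, 1.339, -0.174], TCP at [0.16, -0.63, 0.242] pointing down, gripper open.
Joint ranges: [-3.13, 3.13], [-1.02, 2.26], [0.13, 2.54], [-0.95, 4.09], [0.21, 2.88], [-2.74, 2.74]. Speed limits (rad/s): [2.57, 2.57, 3.14, 3.14, 3.14, 3.14].

### API

Orientations are given as a unit quaternion [w, x, y, z].
In Python, from rig import get_state, camera, close_job gives the robot as it stands.
- The arm moves only by the shell command python3 -m inch 'ROWS'. ROWS is JSON, a list that holds one entry, the list of rows, each a list of 5 numbers: the opening, from -1 (shut) to 1 (fully open), then the shift along the tool's x, y, z in m, then the turn about the tool's x in rad. In form: [[[jaw, x, y, z, spin], ...]]. A call has 1 to 5 rows; each row is the pose to reach, as a shift and turn from the pose commanded when the call began, along the tool's axes at that moment; what a row does not reach only later rows make up. A row lasts 1/12 s, in which the tool goes at most 41.7 mm and 7.16 degrees, less where a joint would pass 70% of its speed; a pose out of reach is approached as far as the arm can. A call with a gripper value outside its range is refused whole. The fingers move at their own pace and stop on an object; the grip force is fixed at half the most. Time passes only in rows, so rows that repeat a pose let the fingers close. It gives the time, the measured TCP pose, the force and the opening at its end, in the units of the state.
- get_state(): the state, without advancing time (a new reading comes with each control period).
- camera(name): name is "side" or "top" or "wrist"; returns a dict with "image" (400x640x3 uint8, red, green, blue), "vfov" (degrees; the focal length in pixels is half the picture's height over the tangent of half this angle, whatever the lens; pixels are square), "cx", "cy" (the principal point, pixels), "R" (3x3) and "t" (3): a world point X has camera coordinates R X + t. Camera axes: x right, y down, z forward; pixel columns grow to the right and rows downward; lengths in m; the calibration is good to about 2 mm. A picture is of the moment at which its call begins. There is no depth.
- close_job(): hands the job in, once; it reports no verdict.
The state is a dict: "time": time; "q": joint angles; "joint_vel": joint speeds; "joint_torque": joint torques, N m; "position": TCP position; "orientation": TCP orientation; "force": force on the tool from outside, world axes, zero at the start; "ft_torque": the same for the moment, N m; "grip_width": finger opening in m.
Only numpy, scipy, OpenCV 4.12 (cv2) and the standard library are available. Lean on these libraries where they do the work, as an engineer would, in place of code of your own. Each camera call takes 0.05 s, during which the arm holds its last target.

## Working session

There is one attempt and no reset: what is moved stays moved. The work goes in short steps, Python scripts to look and compute and a shell command to move; the robot and the scene stay as the last step left them, time stands still between calls to the robot, and variables do not carry over. Pictures are saved under pics/ and viewed, and the job is handed in when it is done.

```bash
ls; mkdir -p pics
python3 - <<'E'
from rig import *
import cv2
for n in("top","side","wrist"):
    c=camera(n); cv2.imwrite(f"pics/{n}0.png",c["image"][:,:,::-1]); print(n,c["vfov"],c["cx"],c["cy"],c["R"],c["t"])
print(get_state())
E
```

```text
pics
top 47.85869007292678 318.8029426985892 195.32681490835643 [[ 0.01928973 -0.99980219 -0.00484573]
 [-0.99821509 -0.01898467 -0.05662347]
 [ 0.05652028  0.00592933 -0.99838384]] [-0.03064052  0.58104376  1.44287119]
side 57.69015203290423 313.23647390856326 197.57279529233205 [[-0.86246934 -0.50597994 -0.01144238]
 [-0.31713707  0.55791986 -0.76690906]
 [ 0.39442453 -0.65780675 -0.64165377]] [0.48890193 0.25689869 1.01002774]
wrist 60.437278040386616 318.34259729128723 198.35477338082 [[ 0.2461056  -0.96924052 -0.00220136]
 [-0.92463299 -0.23545894  0.29935416]
 [-0.29066451 -0.07163728 -0.95413953]] [-0.64829342 -0.03817333  0.38009979]
{'time': 0.15, 'q': array([-1.49610022e+00,  2.45692260e-01,  1.55873547e+00, -2.57191664e-05,
        1.33869070e+00, -1.74130473e-01]), 'joint_vel': array([-0.00061903, -0.00253713, -0.00421124,  0.00146091, -0.00068281,
       -0.00064213]), 'joint_torque': array([-8.85079644e-04, -4.29986179e+01, -3.26552546e+01, -2.11362076e-04,
        3.50270064e-03,  1.40601429e-05]), 'position': array([ 0.16002287, -0.62957036,  0.24140795]), 'orientation': array([ 0.55781416,  0.43448124,  0.55855131, -0.43369326]), 'force': array([-0.03930563,  0.10366371, -0.91114818]), 'ft_torque': array([-0.02899982,  0.00327865, -0.02370785]), 'grip_width': 0.08541887890368997}
```

View pics/top0.png

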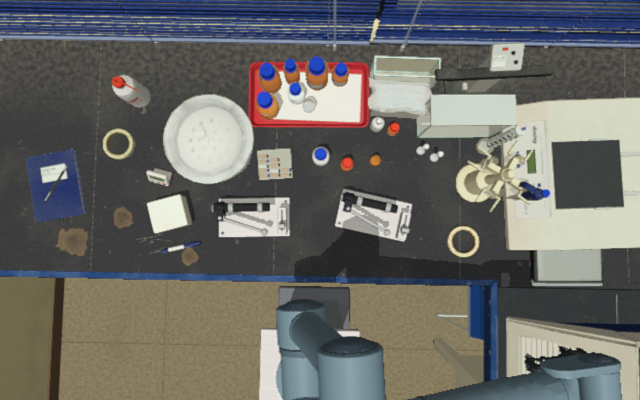

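View pics/side0.png

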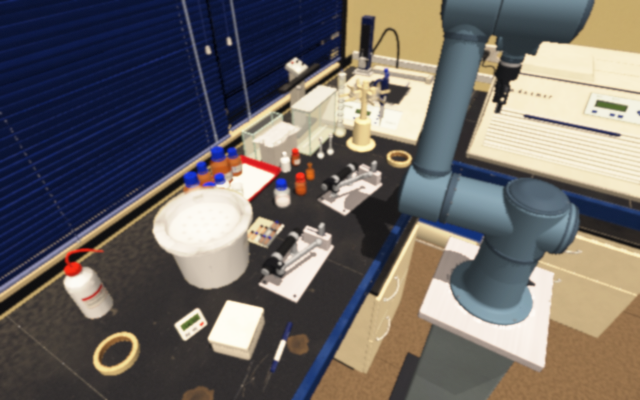

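The top view shows the two stands, the left around (254,217) and the right around (374,214). I'll crop and enlarge both.

```bash
cat > h.py <<'E'
import numpy as np,cv2
from rig import *
def ray(c,u,v,z):
    f=200/np.tan(np.radians(c["vfov"])/2); R=np.array(c["R"]);t=np.array(c["t"])
    d=R.T@np.array([(u-c["cx"])/f,(v-c["cy"])/f,1]); o=-R.T@t
    return o+d*(z-o[2])/d[2]
def proj(c,X):
    f=200/np.tan(np.radians(c["vfov"])/2); p=np.array(c["R"])@np.array(X)+np.array(c["t"])
    return np.array([f*p[0]/p[2]+c["cx"],f*p[1]/p[2]+c["cy"]])
E
python3 - <<'E'
from h import *
c=camera("top");im=c["image"]
cv2.imwrite("pics/crop0.png",cv2.resize(im[180:250,200:420],None,fx=3.6,fy=3.6,interpolation=cv2.INTER_CUBIC)[:,:,::-1])
g=im.min(axis=2); 
m=((g>130)).astype(np.uint8)
for n,(a,b) in {"L":(212,296),"R":(328,418)}.items():
    mm=np.zeros_like(m); mm[188:246,a:b]=m[188:246,a:b]
    k,l,s,_=cv2.connectedComponentsWithStats(mm); i=1+np.argmax(s[1:,4])
    pts=np.argwhere(l==i)[:,::-1]
    P=np.array([ray(c,u,v,0.01)[:2] for u,v in pts],np.float32)
    print(n,len(pts),s[i],cv2.minAreaRect(P),cv2.boxPoints(cv2.minAreaRect(pts.astype(np.float32))))
E
```

```text
L 2200 [ 219  197   71   40 2200] ((0.5084723830223083, 0.18924950063228607), (0.12613214552402496, 0.2278616726398468), 1.8244574069976807) [[219. 197.]
 [289. 197.]
 [289. 236.]
 [219. 236.]]
R 2148 [ 335  190   77   52 2148] ((0.5218116641044617, -0.199907124042511), (0.23720324039459229, 0.12585662305355072), 78.59953308105469) [[334.12943 225.91765]
 [342.55295 188.01176]
 [414.23532 203.94118]
 [405.8118  241.84706]]
```

View pics/crop0.png

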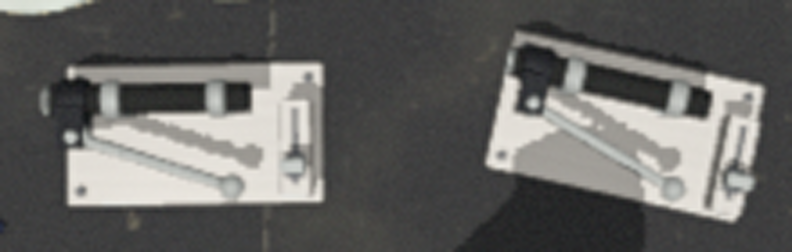

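Run:
```python
from h import *
c=camera("top")
th0=0.32
for n,yaw0,piv,ball,tag,bar in (("L",1.8,(70,137),(233,187),(294,163),[(62,100),(250,97)]),("R",-11.4,(533,101),(673,188),(740,180),[(520,60),(710,103)])):
    f=lambda p:(p[0]/3.6+200-.36,p[1]/3.6+180-.36)
    P=ray(c,*f(piv),.098);B=ray(c,*f(ball),.088);T=ray(c,*f(tag),.101)
    b=[ray(c,*f(p),.094) for p in bar]
    a=np.arctan2(*( -(B-P)[:2]*[1,1])[[0,1]])
    d=b[0]-b[1]; print(n,"piv",P,"ball",B,"len",np.linalg.norm((B-P)[:2]),"tag",T,"bar yaw",np.degrees(np.arctan2(-d[0],d[1])))
    # direction from ball to pivot; stand y = rotate
    e=(P-B)[:2];lev=np.degrees(np.arctan2(-e[0],e[1]));print("lever yaw",lev,"-> stand yaw",lev+np.degrees(.32))
    for yaw in (yaw0,lev+np.degrees(.32)):
        y=np.radians(yaw);R=np.array([[np.cos(y),-np.sin(y)],[np.sin(y),np.cos(y)]])
        o=P[:2]-R@[-.032,.075]; print(yaw,"origin from piv",o,"tag local",R.T@(T[:2]-o),"ball local",R.T@(B[:2]-o))
```

```text
L piv [0.50277298 0.28288692 0.098     ] ball [0.46295688 0.14482966 0.088     ] len 0.14368412851090584 tag [0.48449366 0.09220858 0.101     ] bar yaw 2.0104868961375337
lever yaw -16.087707238926527 -> stand yaw 2.246942205259817
1.8 origin from piv [0.53711299 0.20892907] tag local [-0.05625965 -0.11501008] ball local [-0.07613293 -0.06173848]
2.246942205259817 origin from piv [0.53768886 0.20919919] tag local [-0.05774109 -0.11481506] ball local [-0.07719822 -0.06139006]
R piv [ 0.54079325 -0.10884738  0.098     ] ball [ 0.46937603 -0.22962484  0.088     ] len 0.1403125546290134 tag [ 0.47747101 -0.28407302  0.101     ] bar yaw -11.691632701173866
lever yaw -30.596355775219696 -> stand yaw -12.261706331033352
-11.4 origin from piv [ 0.55733762 -0.18869276] tag local [-0.05943833 -0.10928474] ball local [-0.07813569 -0.0575108 ]
-12.261706331033352 origin from piv [ 0.55613495 -0.18893254] tag local [-0.05666376 -0.10967655] ball local [-0.07613764 -0.05818965]
```

```bash
cat >> h.py <<'E'
from scipy.spatial.transform import Rotation as Ro
ST={"L":(np.array([.537,.205]),np.radians(2.)),"R":(np.array([.5565,-.189]),np.radians(-12.))}
def loc2w(n,p):
    o,y=ST[n]; return o+np.array([[np.cos(y),-np.sin(y)],[np.sin(y),np.cos(y)]])@np.array(p)
def w2loc(n,p):
    o,y=ST[n]; return np.array([[np.cos(y),-np.sin(y)],[np.sin(y),np.cos(y)]]).T@(np.array(p)-o)
def rot(s): q=s["orientation"]; return Ro.from_quat([q[1],q[2],q[3],q[0]]).as_matrix()
def shift(s,target): return (rot(s).T@(np.array(target)-s["position"])).round(4)
def rep():
    s=get_state();M=rot(s)
    print("t",round(s["time"],2),"pos",s["position"].round(4),"F",s["force"].round(2),"w",round(s["grip_width"],4),"yaw toolz",np.degrees(np.arctan2(M[1,2],M[0,2])).round(2),"q",s["q"].round(2))
    print("tool x",M[:,0].round(3),"y",M[:,1].round(3),"z",M[:,2].round(3)); 
    for n in "LR": print(n,"local",w2loc(n,s["position"][:2]).round(4))
    return s
E
python3 - <<'E'
from h import *
s=rep()
f=lambda a,d:(-.032-d*np.sin(a)-.005*np.cos(a),.075-d*np.cos(a)+.005*np.sin(a))
for n in "LR":
  for a in(.32,.13,-.05): print(n,a,np.round(f(a,.1),4),loc2w(n,f(a,.1)).round(4))
for X in ([.30,-.50,.2],[.42,-.3,.2],[.42,.22,.2]): print(shift(s,X))
E
```

```text
t 0.25 pos [ 0.16   -0.6297  0.2418] F [ 0.18 -0.   -0.28] w 0.0855 yaw toolz -75.75 q [-1.5   0.25  1.56  0.    1.34 -0.17]
tool x [-0.     0.001 -1.   ] y [0.969 0.246 0.   ] z [ 0.246 -0.969 -0.001]
L local [-0.4059 -0.8211]
R local [-0.2962 -0.5135]
L 0.32 [-0.0682 -0.0184] [0.4695 0.1843]
L 0.13 [-0.0499 -0.0235] [0.4879 0.1798]
L -0.05 [-0.032  -0.0251] [0.5059 0.1788]
R 0.32 [-0.0682 -0.0184] [ 0.486  -0.1928]
R 0.13 [-0.0499 -0.0235] [ 0.5028 -0.2016]
R -0.05 [-0.032  -0.0251] [ 0.52   -0.2069]
[ 0.0419  0.1676 -0.0912]
[ 0.0421  0.3331 -0.2555]
[ 0.0425  0.4612 -0.7595]
```

```bash
python3 -m inch '[[[-1,0,0.035,-0.02,0.07],[-1,0,0.07,-0.04,0.14],[-1,0,0.105,-0.06,0.21],[-1,0,0.14,-0.085,0.28],[-1,0,0.17,-0.11,0.35]]]'
python3 - <<'E'
from h import *
s=rep()
for X in ([.42,-.3,.22],[.42,0.,.2],[.42,.2,.2]): print(shift(s,X))
E
```

```text
time: 0.67
position: [0.2989, -0.48, 0.2422]
orientation: [0.473, 0.526, 0.473, -0.525]
force: [1.8, -0.7, -0.3]
grip_width: 0.0256
t 0.67 pos [ 0.2989 -0.48    0.2422] F [ 1.83 -0.7  -0.25] w 0.0256 yaw toolz -96.01 q [-1.21  0.05  1.78  0.    1.32  0.46]
tool x [ 0.  0. -1.] y [ 0.995 -0.105  0.   ] z [-0.105 -0.995 -0.   ]
L local [-0.2619 -0.6763]
R local [-0.1915 -0.3382]
[ 0.0222  0.1016 -0.1917]
[ 0.0422  0.0702 -0.4901]
[ 0.0422  0.0492 -0.689 ]
```

```bash
python3 -m inch '[[[-1,0,0.02,-0.035,0],[-1,0,0.04,-0.07,0],[-1,0,0.06,-0.105,0],[-1,0,0.08,-0.14,0],[-1,0,0.095,-0.175,0]]]';python3 -m inch '[[[-1,0,-0.005,-0.04,0],[-1,0,-0.01,-0.08,0],[-1,0,-0.015,-0.12,0],[-1,0,-0.02,-0.16,0],[-1,0,-0.025,-0.2,0]]]'; python3 -m inch '[[[-1,0,-0.005,-0.04,0],[-1,0,-0.01,-0.08,0],[-1,0,-0.015,-0.12,0],[-1,0,-0.02,-0.16,0],[-1,0,-0.025,-0.2,0]]]'; python3 -m inch '[[[-1,0,0,-0.04,0],[-1,0,0,-0.07,0],[-1,0,0,-0.07,0]]]'
python3 - <<'E'
from h import *
s=rep()
for X in ([.4395,.1843,.2],[.4395,.1843,.092]): print(shift(s,X))
E
```

```text
time: 1.08
position: [0.411, -0.3152, 0.2424]
orientation: [0.474, 0.525, 0.474, -0.525]
force: [0.3, -0.5, -0.4]
grip_width: -0.0003
time: 1.5
position: [0.4048, -0.1137, 0.2423]
orientation: [0.474, 0.525, 0.474, -0.525]
force: [0.8, 1.3, 0.3]
grip_width: -0.0
time: 1.92
position: [0.4, 0.0879, 0.2426]
orientation: [0.474, 0.525, 0.474, -0.524]
force: [0.5, 0.3, 0.9]
grip_width: -0.0002
time: 2.17
position: [0.4072, 0.1597, 0.2425]
orientation: [0.475, 0.524, 0.476, -0.523]
force: [-0.1, -1.1, 0.7]
grip_width: -0.0
t 2.17 pos [0.4072 0.1597 0.2425] F [-0.08 -1.12  0.73] w -0.0 yaw toolz -95.43 q [ 0.11 -0.28  2.08  0.    1.35  1.78]
tool x [ 0.     0.002 -1.   ] y [ 0.996 -0.095  0.   ] z [-0.095 -0.996 -0.002]
L local [-0.1313 -0.0407]
R local [-0.2185  0.3101]
[ 0.0425  0.0298 -0.0274]
[ 0.1505  0.0298 -0.0273]
```

```bash
python3 -m inch '[[[-1,0.035,0.01,-0.014,0],[-1,0.07,0.02,-0.027,0],[-1,0.105,0.02,-0.027,0],[-1,0.14,0.02,-0.027,0],[-1,0.153,0.02,-0.027,0]]]'
python3 - <<'E'
from h import *
s=rep()
print(shift(s,[.4585,.1843,.089]))
for n in("top","wrist"):
  c=camera(n); cv2.imwrite(f"pics/{n}1.png",c["image"][:,:,::-1])
  if n=="top":cv2.imwrite("pics/crop1.png",cv2.resize(c["image"][180:250,200:420],None,fx=3.6,fy=3.6,interpolation=cv2.INTER_CUBIC)[:,:,::-1])
E
```

```text
time: 2.58
position: [0.4269, 0.1795, 0.0844]
orientation: [-0.472, -0.522, -0.476, 0.527]
force: [-0.4, -0.7, -0.7]
grip_width: 0.0004
t 2.58 pos [0.4269 0.1795 0.0844] F [-0.44 -0.72 -0.72] w 0.0004 yaw toolz -95.8 q [ 0.15  0.03  2.12 -0.    1.    1.82]
tool x [-0.008 -0.002 -1.   ] y [ 0.995 -0.101 -0.008] z [-0.101 -0.995  0.002]
L local [-0.1109 -0.0216]
R local [-0.2034  0.3335]
[-0.0049  0.0309 -0.0079]
```

View pics/wrist1.png

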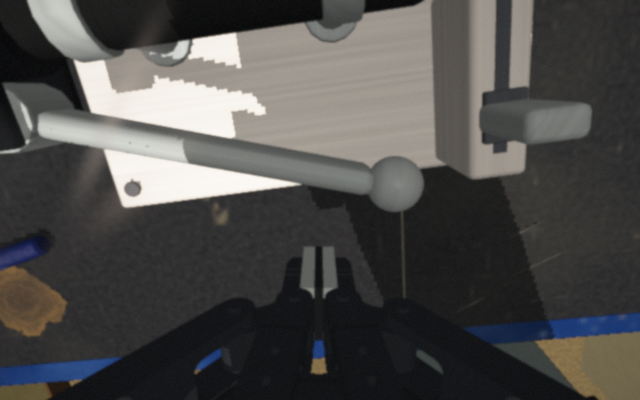

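View pics/crop1.png

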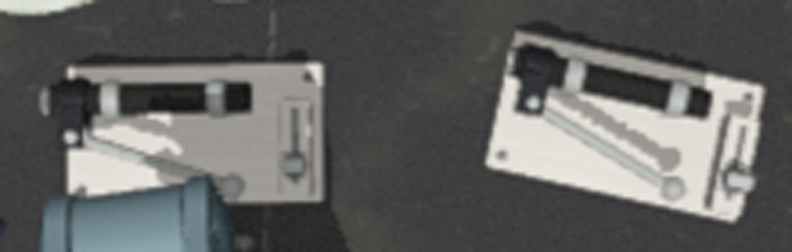

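The wrist view shows the closed fingers at (320,250), in front of the left blade. The ball is at (397,184), and the path is clear. I'll approach in small steps.

```bash
python3 -m inch '[[[-1,-0.002,0.01,-0.008,0],[-1,-0.002,0.02,-0.008,0],[-1,-0.002,0.024,-0.008,0],[-1,-0.002,0.024,-0.008,0]]]'; python3 -m inch '[[[-1,0,0.002,0,0],[-1,0,0.004,0,0],[-1,0,0.006,0,0],[-1,0,0.006,0,0]]]';python3 -m inch '[[[-1,0,0.002,0,0],[-1,0,0.004,0,0],[-1,0,0.006,0,0],[-1,0,0.006,0,0]]]'
```

```text
time: 3.02
position: [0.4571, 0.1857, 0.0929]
orientation: [0.475, 0.526, 0.473, -0.524]
force: [-0.3, -0.4, -0.2]
grip_width: -0.0
time: 3.35
position: [0.4606, 0.1852, 0.0912]
orientation: [-0.474, -0.524, -0.474, 0.525]
force: [-3.1, -0.0, 0.4]
grip_width: 0.0002
time: 3.68
position: [0.467, 0.1846, 0.091]
orientation: [-0.474, -0.525, -0.474, 0.525]
force: [-2.0, -0.1, -0.7]
grip_width: -0.0001
```

```bash
for i in 1; do python3 -m inch '[[[-1,0,0.002,0,0],[-1,0,0.004,0,0],[-1,0,0.006,0,0],[-1,0,0.006,0,0]]]'; done; python3 -m inch '[[[-1,0,0.002,0,0],[-1,0,0.004,0,0],[-1,0,0.004,0,0]]]';python3 -m inch '[[[-1,0,0.002,0,0],[-1,0,0.002,0,0]]]'
```

```text
time: 4.02
position: [0.4732, 0.1841, 0.0911]
orientation: [0.474, 0.525, 0.474, -0.525]
force: [-3.0, -1.4, 0.2]
grip_width: -0.0
time: 4.27
position: [0.4771, 0.1837, 0.0912]
orientation: [0.474, 0.525, 0.474, -0.525]
force: [-4.5, -2.0, -1.2]
grip_width: -0.0
time: 4.43
position: [0.479, 0.1836, 0.0912]
orientation: [0.474, 0.525, 0.474, -0.525]
force: [-4.2, -2.3, 1.1]
grip_width: -0.0003
```

```bash
python3 -m inch '[[[-1,0,0.002,0,0],[-1,0,0.002,0,0]]]';python3 -m inch '[[[-1,0,0.002,0,0],[-1,0,0.002,0,0]]]';python3 -m inch '[[[-1,0,0.002,0,0],[-1,0,0.002,0,0]]]'
```

```text
time: 4.6
position: [0.4793, 0.1836, 0.0912]
orientation: [-0.473, -0.523, -0.475, 0.526]
force: [-10.4, -1.8, 6.0]
grip_width: -0.0002
time: 4.77
position: [0.4794, 0.1835, 0.0911]
orientation: [-0.472, -0.522, -0.477, 0.527]
force: [-19.0, -1.5, 12.1]
grip_width: -0.0001
time: 4.93
position: [0.4795, 0.1836, 0.091]
orientation: [-0.471, -0.52, -0.478, 0.529]
force: [-25.8, -1.6, 19.8]
grip_width: 0.0001
```

```bash
python3 -m inch '[[[-1,0,-0.003,0,0],[-1,0,-0.003,0,0],[-1,0,-0.003,0,0],[-1,0,-0.003,0,0],[-1,0,-0.003,0,0]]]'
python3 - <<'E'
from h import *
s=rep()
c=camera("wrist"); cv2.imwrite("pics/wrist2.png",c["image"][:,:,::-1])
c=camera("top");cv2.imwrite("pics/crop2.png",cv2.resize(c["image"][180:250,200:420],None,fx=3.6,fy=3.6,interpolation=cv2.INTER_CUBIC)[:,:,::-1])
E
```

```text
time: 5.35
position: [0.4793, 0.1836, 0.0911]
orientation: [-0.473, -0.523, -0.476, 0.526]
force: [-13.8, -0.9, 8.1]
grip_width: 0.0002
t 5.35 pos [0.4793 0.1836 0.0911] F [-13.77  -0.93   8.05] w 0.0002 yaw toolz -95.78 q [0.14 0.13 2.   0.   1.02 1.82]
tool x [-0.007 -0.    -1.   ] y [ 0.995 -0.101 -0.007] z [-0.101 -0.995  0.001]
L local [-0.0584 -0.0194]
R local [-0.153   0.3484]
```

View pics/wrist2.png

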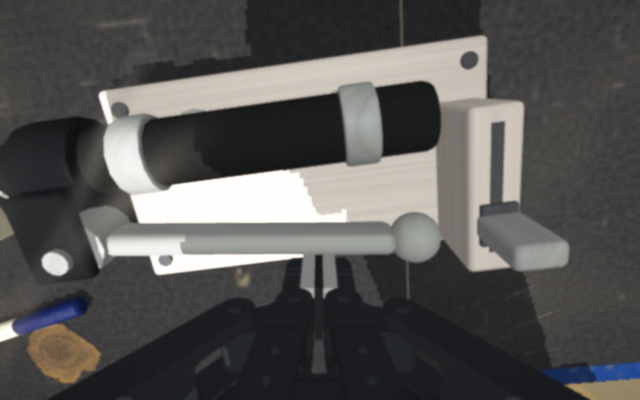

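The left lever stopped with a clear gap: the ball is at (416,237) and the bar's near edge is around row 165. The left handle is sound. I'll release it and move to the right one.

```bash
python3 -m inch '[[[-1,0,-0.01,0,0],[-1,0,-0.03,0,0],[-1,-0.02,-0.05,0,0],[-1,-0.055,-0.055,0.01,0],[-1,-0.08,-0.055,0.04,0]]]'
python3 - <<'E'
from h import *
s=rep()
c=camera("top");cv2.imwrite("pics/crop3.png",cv2.resize(c["image"][180:250,200:420],None,fx=3.6,fy=3.6,interpolation=cv2.INTER_CUBIC)[:,:,::-1])
y=np.radians(-20);d=np.array([np.cos(y),np.sin(y)])
p=np.array([.486,-.1928]); print(shift(s,[*(p-.041*d),.17]))
E
```

```text
time: 5.87
position: [0.4231, 0.151, 0.1735]
orientation: [0.476, 0.525, 0.475, -0.522]
force: [2.2, -0.8, 0.1]
grip_width: 0.0
t 5.87 pos [0.4231 0.151  0.1735] F [ 2.21 -0.76  0.12] w 0.0 yaw toolz -95.53 q [ 0.09 -0.17  2.12  0.    1.19  1.76]
tool x [ 0.004  0.002 -1.   ] y [ 0.995 -0.096  0.004] z [-0.096 -0.995 -0.002]
L local [-0.1158 -0.05  ]
R local [-0.2012  0.3048]
[0.003  0.0561 0.3259]
```

View pics/crop3.png

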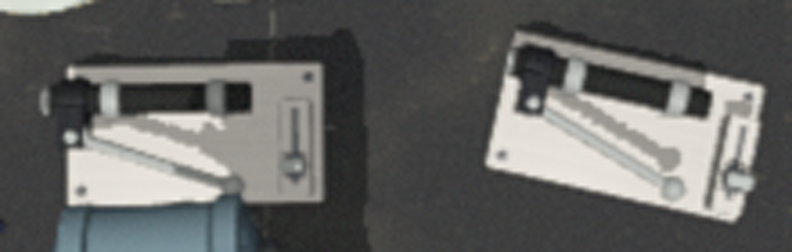

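The left lever has sprung back: its ball is at crop (233,187), as before. Now to the right handle.

```bash
python3 -m inch '[[[-1,0,0,0.04,0.05],[-1,0,0.005,0.08,0.1],[-1,0,0.01,0.12,0.15],[-1,0,0.015,0.16,0.2],[-1,0,0.02,0.2,0.25]]]'
python3 - <<'E'
from h import *
s=rep()
y=np.radians(-20);d=np.array([np.cos(y),np.sin(y)])
p=np.array([.486,-.1928]); print(shift(s,[*(p-.041*d),.17]),shift(s,[*(p-.041*d),.091]))
E
```

```text
time: 6.33
position: [0.4237, -0.054, 0.1725]
orientation: [0.406, 0.581, 0.403, -0.579]
force: [1.5, 0.0, 0.4]
grip_width: 0.0001
t 6.33 pos [ 0.4237 -0.054   0.1725] F [1.5  0.05 0.42] w 0.0001 yaw toolz -110.25 q [-0.39 -0.23  2.17  0.    1.2   1.53]
tool x [ 0.005 -0.002 -1.   ] y [ 0.938 -0.346  0.006] z [-0.346 -0.938 -0.   ]
L local [-0.1223 -0.2549]
R local [-0.158   0.1044]
[0.0028 0.0655 0.1088] [0.0818 0.065  0.1088]
```

```bash
python3 -m inch '[[[-1,0,0.02,0.035,0],[-1,0,0.04,0.07,0],[-1,0,0.06,0.105,0],[-1,0.03,0.06,0.109,0],[-1,0.06,0.06,0.109,0]]]';  python3 -m inch '[[[-1,0.019,0.0,0,0],[-1,0.019,0.0,0,0],[-1,0.019,0.0,0,0]]]';python3 - <<'E'
from h import *
s=rep()
y=np.radians(-20);d=np.array([np.cos(y),np.sin(y)])
p=np.array([.486,-.1928]); print(shift(s,[*(p-.011*d),.091]))
c=camera("wrist"); cv2.imwrite("pics/wrist4.png",c["image"][:,:,::-1])
E
```

```text
time: 6.75
position: [0.4446, -0.1794, 0.1136]
orientation: [0.407, 0.582, 0.4, -0.579]
force: [-0.3, 0.2, -1.5]
grip_width: 0.0005
time: 7.0
position: [0.4419, -0.175, 0.0923]
orientation: [0.405, 0.58, 0.405, -0.58]
force: [-1.2, -0.4, 0.1]
grip_width: -0.0001
t 7.0 pos [ 0.4419 -0.175   0.0923] F [-1.2  -0.45  0.07] w -0.0001 yaw toolz -110.13 q [-0.62  0.03  2.1   0.    1.01  1.31]
tool x [ 0.001 -0.    -1.   ] y [ 0.939 -0.344  0.   ] z [-0.344 -0.939 -0.   ]
L local [-0.1083 -0.3765]
R local [-0.115  -0.0102]
[0.0013 0.0366 0.0015]
```

View pics/wrist4.png

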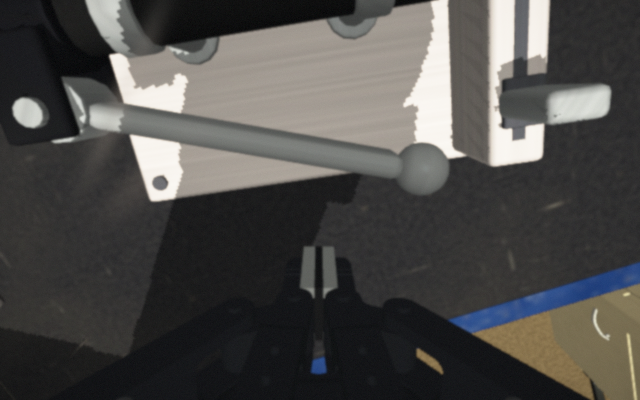

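The wrist view shows the fingers at (320,250) below the right blade, with the ball at (423,168). That is well centred, so I'll press gently.

```bash
python3 -m inch '[[[-1,0,0.01,0,0],[-1,0,0.02,0,0],[-1,0,0.03,0,0],[-1,0,0.032,0,0],[-1,0,0.032,0,0]]]'; for i in 1; do python3 -m inch '[[[-1,0,0.002,0,0],[-1,0,0.004,0,0],[-1,0,0.006,0,0],[-1,0,0.008,0,0],[-1,0,0.008,0,0]]]';done; python3 -m inch '[[[-1,0,0.002,0,0],[-1,0,0.004,0,0],[-1,0,0.006,0,0],[-1,0,0.006,0,0]]]'; python3 -m inch '[[[-1,0,0.002,0,0],[-1,0,0.004,0,0],[-1,0,0.006,0,0],[-1,0,0.006,0,0]]]'
```

```text
time: 7.47
position: [0.473, -0.1866, 0.093]
orientation: [0.406, 0.58, 0.405, -0.579]
force: [0.1, -0.5, 0.4]
grip_width: -0.0001
time: 7.88
position: [0.4789, -0.1887, 0.092]
orientation: [-0.405, -0.579, -0.405, 0.58]
force: [-2.4, 0.1, 0.1]
grip_width: 0.0002
time: 8.22
position: [0.4849, -0.1909, 0.0921]
orientation: [0.405, 0.58, 0.405, -0.58]
force: [-2.7, -1.1, -1.2]
grip_width: 0.0
time: 8.55
position: [0.4907, -0.193, 0.0922]
orientation: [0.405, 0.58, 0.405, -0.58]
force: [-4.4, -0.7, -0.4]
grip_width: 0.0004
```

```bash
python3 -m inch '[[[-1,0,0.002,0,0],[-1,0,0.004,0,0],[-1,0,0.004,0,0]]]'; python3 -m inch '[[[-1,0,0.002,0,0],[-1,0,0.003,0,0],[-1,0,0.003,0,0]]]';python3 -m inch '[[[-1,0,0.002,0,0],[-1,0,0.003,0,0],[-1,0,0.003,0,0]]]'
```

```text
time: 8.8
position: [0.4943, -0.1942, 0.0922]
orientation: [-0.405, -0.58, -0.405, 0.58]
force: [-5.0, 0.2, -0.4]
grip_width: 0.0002
time: 9.05
position: [0.4969, -0.1952, 0.0922]
orientation: [-0.405, -0.58, -0.405, 0.58]
force: [-5.1, -1.0, -0.1]
grip_width: 0.0001
time: 9.3
position: [0.4997, -0.1962, 0.0921]
orientation: [-0.405, -0.58, -0.405, 0.58]
force: [-4.6, -0.9, 0.7]
grip_width: 0.0
```

Past the sound stop, so the right handle is the worn one. I'll carry on to the bar.

```bash
python3 -m inch '[[[-1,0,0.002,0,0],[-1,0,0.004,0,0],[-1,0,0.004,0,0]]]'; python3 -m inch '[[[-1,0,0.002,0,0],[-1,0,0.003,0,0],[-1,0,0.003,0,0]]]';python3 -m inch '[[[-1,0,0.002,0,0],[-1,0,0.002,0,0]]]';python3 -m inch '[[[-1,0,0.002,0,0],[-1,0,0.002,0,0]]]'
```

```text
time: 9.55
position: [0.5036, -0.1974, 0.0922]
orientation: [0.405, 0.58, 0.405, -0.58]
force: [-5.4, -0.2, 0.7]
grip_width: 0.0001
time: 9.8
position: [0.5062, -0.1982, 0.0921]
orientation: [0.405, 0.58, 0.405, -0.58]
force: [-5.4, 1.3, 1.8]
grip_width: 0.0003
time: 9.97
position: [0.5082, -0.1988, 0.0922]
orientation: [0.405, 0.58, 0.405, -0.579]
force: [-3.8, 3.6, 0.7]
grip_width: -0.0002
time: 10.13
position: [0.5097, -0.1992, 0.0921]
orientation: [-0.404, -0.58, -0.406, 0.58]
force: [-5.1, 3.7, 1.9]
grip_width: -0.0001
```

```bash
python3 -m inch '[[[-1,0,0.002,0,0],[-1,0,0.002,0,0]]]';python3 -m inch '[[[-1,0,0.002,0,0],[-1,0,0.002,0,0]]]';python3 -m inch '[[[-1,0,0.001,0,0],[-1,0,0.001,0,0]]]';  python3 - <<'E'
from h import *
c=camera("wrist"); cv2.imwrite("pics/wrist5.png",c["image"][:,:,::-1])
E
```

```text
time: 10.3
position: [0.51, -0.1992, 0.0919]
orientation: [-0.403, -0.578, -0.408, 0.581]
force: [-14.1, 5.9, 8.0]
grip_width: 0.0
time: 10.47
position: [0.5102, -0.1992, 0.0918]
orientation: [-0.401, -0.577, -0.409, 0.581]
force: [-20.6, 7.6, 13.9]
grip_width: -0.0001
time: 10.63
position: [0.5104, -0.1992, 0.0917]
orientation: [-0.401, -0.577, -0.41, 0.582]
force: [-23.8, 9.1, 16.1]
grip_width: 0.0003
```

View pics/wrist5.png

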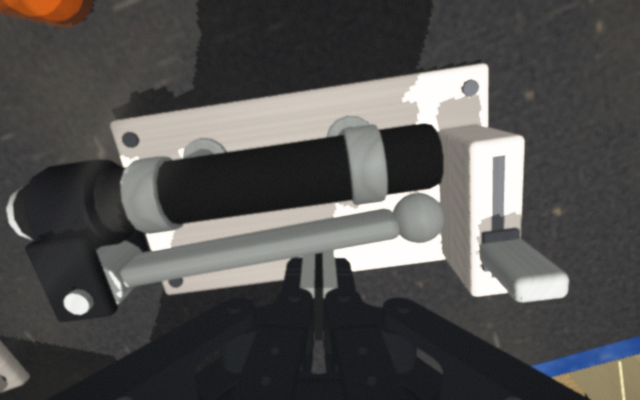

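The right lever's ball at (419,217) is against the bar, so the right handle is worn. I'll hold briefly at lower force, then release.

```bash
python3 -m inch '[[[-1,0,-0.002,0,0],[-1,0,-0.002,0,0],[-1,0,-0.002,0,0],[-1,0,-0.002,0,0]]]';python3 -m inch '[[[-1,0,-0.02,0,0],[-1,0,-0.05,0,0],[-1,-0.02,-0.08,0,-0.05],[-1,-0.05,-0.09,0.0,-0.1],[-1,-0.06,-0.09,0,-0.14]]]'
python3 - <<'E'
from h import *
s=rep()
c=camera("top");cv2.imwrite("pics/crop6.png",cv2.resize(c["image"][180:250,200:420],None,fx=3.6,fy=3.6,interpolation=cv2.INTER_CUBIC)[:,:,::-1])
print(shift(s,[*loc2w("R",[-.105,-.11]),.15]))
E
```

```text
time: 11.02
position: [0.5101, -0.1992, 0.0919]
orientation: [-0.402, -0.578, -0.408, 0.581]
force: [-15.2, 5.2, 10.0]
grip_width: 0.0001
time: 11.43
position: [0.4291, -0.1703, 0.1557]
orientation: [0.447, 0.551, 0.443, -0.548]
force: [1.6, -1.2, 1.3]
grip_width: -0.0
t 11.43 pos [ 0.4291 -0.1703  0.1557] F [ 1.63 -1.22  1.27] w -0.0 yaw toolz -101.99 q [-0.62 -0.11  2.1   0.    1.14  1.15]
tool x [ 0.007 -0.003 -1.   ] y [ 0.978 -0.208  0.007] z [-0.208 -0.978  0.002]
L local [-0.1209 -0.3713]
R local [-0.1285 -0.0082]
[0.006  0.0234 0.1018]
```

View pics/crop6.png

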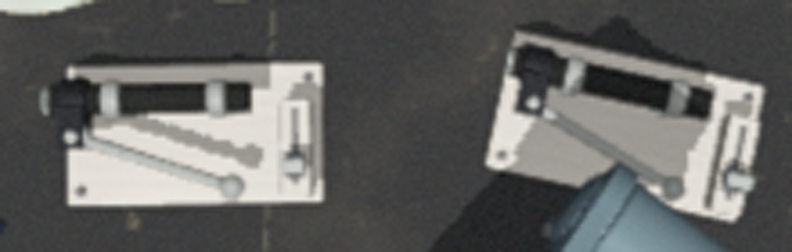

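Both levers are released. Next is the right tag.

```bash
python3 -m inch '[[[-1,0,0,0.035,0],[-1,0,0,0.07,0],[-1,0,0.01,0.1,0],[-1,0.03,0.015,0.102,0],[-1,0.058,0.015,0.102,0]]]';  python3 -m inch '[[[-1,0,0.0,0,0],[-1,0.0,0.0,0,0]]]';python3 - <<'E'
from h import *
s=rep()
print(shift(s,[*loc2w("R",[-.077,-.11]),.096]))
c=camera("wrist"); cv2.imwrite("pics/wrist7.png",c["image"][:,:,::-1])
E
```

```text
time: 11.9
position: [0.4245, -0.2771, 0.0957]
orientation: [0.447, 0.551, 0.44, -0.55]
force: [0.7, 0.8, -1.3]
grip_width: 0.0003
time: 12.07
position: [0.4214, -0.2724, 0.093]
orientation: [0.443, 0.55, 0.445, -0.55]
force: [-1.0, -0.0, 1.0]
grip_width: 0.0002
t 12.07 pos [ 0.4214 -0.2724  0.093 ] F [-1.02 -0.04  1.  ] w 0.0002 yaw toolz -102.14 q [-0.8   0.1   2.03  0.    1.02  0.98]
tool x [-0.001  0.002 -1.   ] y [ 0.978 -0.21  -0.002] z [-0.21  -0.978 -0.002]
L local [-0.1322 -0.4731]
R local [-0.1148 -0.1097]
[-0.0031  0.0378  0.0002]
```

View pics/wrist7.png

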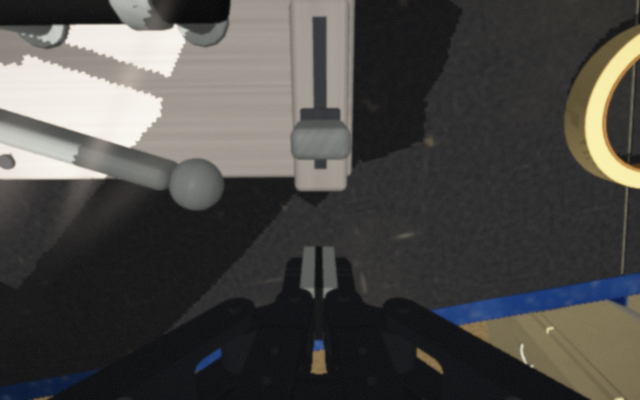

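The tag at (320,140) is straight ahead of the fingers, so I'll push it.

```bash
python3 -m inch '[[[-1,-0.002,0.01,0,0],[-1,-0.002,0.02,0,0],[-1,-0.002,0.03,0,0],[-1,-0.002,0.035,0,0],[-1,-0.002,0.035,0,0]]]'; for i in 1; do python3 -m inch '[[[-1,0,0.004,0,0],[-1,0,0.008,0,0],[-1,0,0.012,0,0],[-1,0,0.016,0,0],[-1,0,0.016,0,0]]]';done; python3 -m inch '[[[-1,0,0.004,0,0],[-1,0,0.008,0,0],[-1,0,0.012,0,0],[-1,0,0.012,0,0]]]'; python3 -c "
from h import *
rep()"
```

```text
time: 12.53
position: [0.4578, -0.2809, 0.0972]
orientation: [0.446, 0.55, 0.444, -0.55]
force: [0.3, 0.1, -0.1]
grip_width: 0.0
time: 12.95
position: [0.4721, -0.2837, 0.0962]
orientation: [0.445, 0.55, 0.445, -0.55]
force: [-0.6, 0.1, -0.3]
grip_width: -0.0
time: 13.28
position: [0.484, -0.2864, 0.0963]
orientation: [0.445, 0.55, 0.444, -0.55]
force: [-0.7, -0.3, 0.3]
grip_width: -0.0
t 13.28 pos [ 0.484  -0.2864  0.0963] F [-0.69 -0.32  0.28] w -0.0 yaw toolz -102.09 q [-0.74  0.22  1.88  0.    1.04  1.05]
tool x [ 0.001 -0.    -1.   ] y [ 0.978 -0.209  0.001] z [-0.209 -0.978  0.   ]
L local [-0.0701 -0.4893]
R local [-0.0507 -0.1104]
```

```bash
python3 -c "
from h import *
c=camera('wrist'); cv2.imwrite('pics/wrist8.png',c['image'][:,:,::-1])"; python3 -m inch '[[[-1,0,0.003,0,0],[-1,0,0.006,0,0],[-1,0,0.006,0,0]]]'; python3 -m inch '[[[-1,0,0.002,0,0],[-1,0,0.004,0,0],[-1,0,0.004,0,0]]]'
```

```text
time: 13.58
position: [0.4897, -0.2876, 0.0964]
orientation: [0.445, 0.55, 0.444, -0.55]
force: [-0.0, 0.5, -0.4]
grip_width: -0.0001
time: 13.83
position: [0.4935, -0.2884, 0.0963]
orientation: [0.445, 0.55, 0.444, -0.55]
force: [-0.5, 0.2, 0.1]
grip_width: -0.0002
```

View pics/wrist8.png

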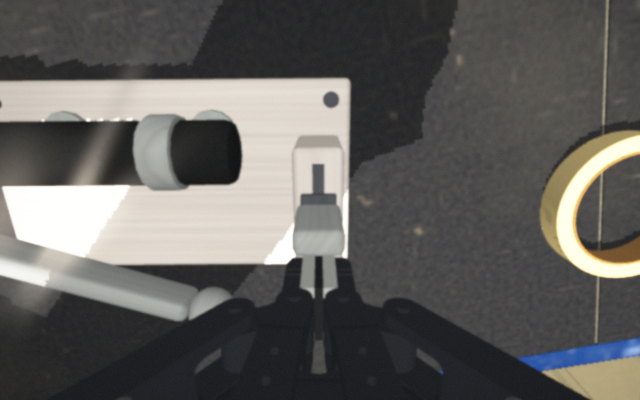

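```bash
python3 -m inch '[[[-1,0,0.002,0,0],[-1,0,0.004,0,0],[-1,0,0.004,0,0]]]'; python3 -m inch '[[[-1,0,0.002,0,0],[-1,0,0.004,0,0],[-1,0,0.004,0,0]]]';python3 -m inch '[[[-1,0,0.002,0,0],[-1,0,0.002,0,0]]]'; python3 -c "
from h import *
rep()
c=camera('wrist'); cv2.imwrite('pics/wrist9.png',c['image'][:,:,::-1])"
```

```text
time: 14.08
position: [0.4974, -0.2892, 0.0963]
orientation: [0.445, 0.55, 0.444, -0.55]
force: [-0.2, 0.2, 0.9]
grip_width: -0.0001
time: 14.33
position: [0.4987, -0.2894, 0.0962]
orientation: [-0.442, -0.548, -0.447, 0.551]
force: [-12.1, 2.3, 9.5]
grip_width: -0.0
time: 14.5
position: [0.4989, -0.2895, 0.0963]
orientation: [-0.441, -0.547, -0.449, 0.552]
force: [-21.1, 4.0, 15.3]
grip_width: -0.0001
t 14.5 pos [ 0.4989 -0.2895  0.0963] F [-21.06   3.99  15.26] w -0.0001 yaw toolz -102.02 q [-0.72  0.26  1.83 -0.01  1.06  1.06]
tool x [-0.012  0.004 -1.   ] y [ 0.978 -0.208 -0.013] z [-0.208 -0.978 -0.001]
L local [-0.0553 -0.4929]
R local [-0.0354 -0.1103]
```

View pics/wrist9.png

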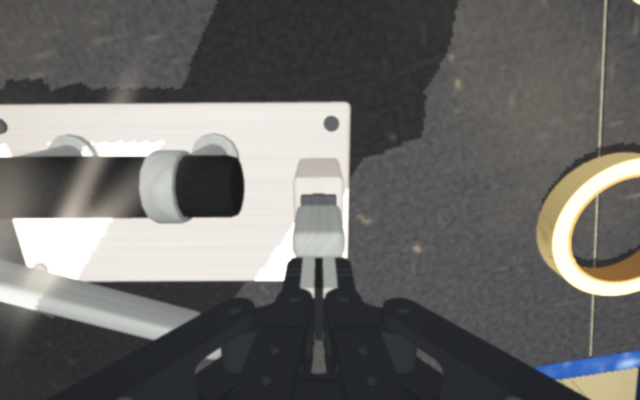

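The tag is at the far end of its slot, at (320,200). The hard stop came at the expected 40 mm of travel. I'll back off straight and clear.

```bash
python3 -m inch '[[[-1,0,-0.01,0,0],[-1,0,-0.04,0,0],[-1,0,-0.08,0,0],[-1,-0.035,-0.09,0,0],[-1,-0.07,-0.1,0,0]]]';python3 -m inch '[[[-1,-0.04,-0.02,0.02,0],[-1,-0.07,-0.04,0.05,0],[-1,-0.09,-0.05,0.08,0],[-1,-0.09,-0.06,0.11,0],[-1,-0.09,-0.06,0.11,0]]]'; python3 -m inch '[[[-1,0,-0.02,0.03,0],[-1,0,-0.04,0.06,0],[-1,0,-0.06,0.09,0],[-1,0,-0.06,0.09,0],[-1,0,-0.06,0.09,0]]]'
python3 - <<'E'
from h import *
rep()
c=camera("top");cv2.imwrite("pics/crop10.png",cv2.resize(c["image"][180:250,200:420],None,fx=3.6,fy=3.6,interpolation=cv2.INTER_CUBIC)[:,:,::-1])
cv2.imwrite("pics/top10.png",c["image"][:,:,::-1])
T=ray(c,740/3.6+200,160/3.6+180,.101)
E
```

```text
time: 14.97
position: [0.4016, -0.2665, 0.1632]
orientation: [-0.441, -0.55, -0.447, 0.55]
force: [1.4, -0.7, 0.9]
grip_width: 0.0001
time: 15.38
position: [0.3216, -0.3699, 0.26]
orientation: [-0.446, -0.55, -0.44, 0.552]
force: [0.1, -0.7, 0.1]
grip_width: 0.0003
time: 15.8
position: [0.245, -0.4407, 0.2561]
orientation: [0.444, 0.551, 0.444, -0.55]
force: [0.3, -0.0, -0.4]
grip_width: -0.0001
t 15.8 pos [ 0.245  -0.4407  0.2561] F [ 0.32 -0.05 -0.45] w -0.0001 yaw toolz -102.28 q [-1.29 -0.12  1.91  0.    1.35  0.5 ]
tool x [ 0.001 -0.    -1.   ] y [ 0.977 -0.213  0.001] z [-0.213 -0.977 -0.   ]
L local [-0.3143 -0.6351]
R local [-0.2523 -0.3109]
```

View pics/crop10.png

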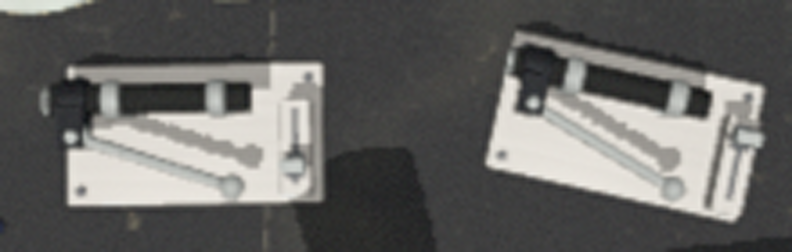

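View pics/top10.png

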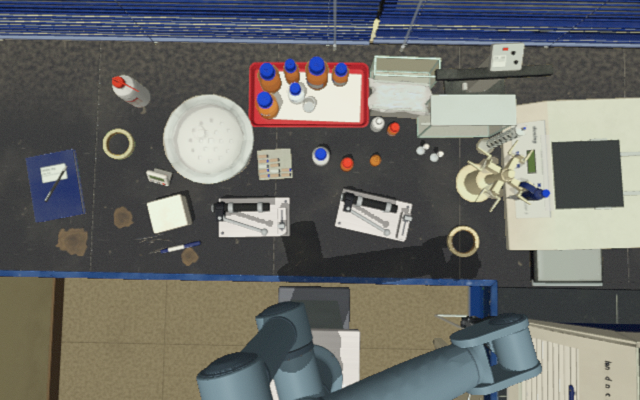

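The right tag moved from crop (740,180) to (748,137), about 39 mm. The left tag, both levers and the bystanders are unchanged, and the arm is clear. I'm handing it in.

```bash
python3 -c "
from rig import *
print(close_job())"
```

```text
the job is handed in; nothing more can be done
None
```

The right handle is the worn one. Its tag is pushed fully in, and the job is handed in at about 16 s on the robot's clock, of the 64 s allowed.

- **Left lever (sound):** pressed with the closed fingers, it stopped hard after about 20 mm, with a clear gap between ball and bar. It was held there at 14 to 33 N and sprang back when released.
- **Right lever (worn):** pressed the same way, it went on after about 37 mm until the ball was on the bar. It was held at 16 to 30 N and sprang back.
- **Right tag:** the push ended against the slide's end stop. The top view puts its travel at about 39 mm of the 40.

In the last pictures both levers are back at rest, and the left tag and bystanders show no visible movement. The arm stands clear, with the measured force near zero.

Two limits on those checks:
- **Left pivot pin:** its first sighting disagreed with the ball and tag by about 4 mm, so I placed the left stand from the ball, tag and base instead.
- **Contact forces:** these are wrist force readings, not direct contact measurements. The highest was about 33 N, under the 40 N limit.

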